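# Clip the fan nozzle onto the air port

### The arm

A 6-joint arm with a two-finger parallel gripper is mounted at the origin on the work surface. World frame = base frame: x ahead of the robot, y to its left, z up, the work surface at z = 0. Lengths are in m, angles in rad, forces in N, time in s.
With the tool pointing down it reaches from about 0.35 to 0.975 m from the base axis. Payload 4.9 kg.
Tool frame: the origin (TCP) lies on the front face of the gripper's body, between the roots of the fingers; the fingertips stand ctrl.tip_extent ahead of it and the grasp point (between the pads) lies 54 mm ahead of it (ctrl.tip_extent is the distance from the TCP to the fingertips, in m); z points along the fingers, y is the line along which they close (so a half turn about z gives the same grasp; the last joint's range is limited). The gripper opens to 85 mm and grips with 20 to 120 N. Pads are 22 mm wide; open, the fingers measure 114 mm over their backs; the gripper's body (76 mm by 85 mm) begins 54 mm behind the grasp point. The pads swing forward as they close: fully open they stand 13 mm farther back than shut.
Start: joints at [1.198, 0.053, 1.613, -0, 1.476, -0.119], TCP at [0.157, 0.605, 0.304] pointing down, gripper open.
Joint ranges: [-3.01, 3.01], [-1.01, 2.22], [0.06, 2.58], [-1.02, 4.17], [0.09, 2.62], [-3.14, 3.14]. Speed limits (rad/s): [2.57, 2.57, 3.14, 3.14, 3.14, 3.14].

### API

Orientations are given as a rotation vector (axis times angle).
In Python, from station import ctrl gives the robot as it stands.
- The arm moves only by the tool apply_moves, never from a script. Its argument "rows" is one flat list of numbers, 6 for each row, row after row: the shift along the tool's x, y, z normalised to -1 to 1, where 1 is 0.6 m, then the turn, a rotation vector about the tool's x, y, z normalised to -1 to 1, where 1 is 90 degrees. A call has 1 to 20 rows; each row is the pose to reach, as a shift and turn from the pose commanded when the call began, along the tool's axes at that moment; what a row does not reach only later rows make up. A row lasts 1/10 s, in which the tool goes at most 50 mm and 8.59 degrees, less where a joint would pass 70% of its speed; a pose out of reach is approached as far as the arm can. A call with a number of a shift or a turn outside -1 to 1 is refused whole. A call with a gripper value outside its range is refused whole. "grip" is the opening, from 0 (shut) to 1 (fully open), set as the call begins (left out, the last holds). The fingers move at their own pace and stop on an object; "grip_force" is the grip in N (left out, the last holds). Time passes only in rows, so rows that repeat a pose let the fingers close. It gives the time, the measured TCP pose, the force, the opening and the grip force at its end, in the units of the state.
- ctrl.get_obs(): the state, without advancing time (a new reading comes with each control period).
- ctrl.get_image(name): name is "side" or "top"; returns (picture, depth): 400x640x3 uint8, blue, green, red; 400x640 float32, m along the optical axis (not along the pixel's ray), 0 where there is no reading.
- ctrl.camera_model(name): a dict with "mtx" (3x3 intrinsics, pixels), "R" (3x3) and "t" (3): a world point X has camera coordinates R X + t. Camera axes: x right, y down, z forward; pixel columns grow to the right and rows downward; lengths in m; the calibration is good to about 2 mm. A picture is of the moment at which its call begins. camera_model takes no time and is no camera call.
- ctrl.finish_job(): hands the job in; it is judged then, once.
The state is a dict: "t": time; "q": joint angles; "dq": joint speeds; "effort": joint torques, N m; "tool_pos": TCP position; "tool_rot": TCP orientation; "contact_force": force on the tool from outside, world axes, zero at the start; "wrist_torque": the same for the moment, N m; "opening": finger opening in m; "grip_force": force on a finger pad.
Only numpy, scipy, OpenCV 4.12 (cv2) and the standard library are available. Lean on these libraries where they do the work, as an engineer would, in place of code of your own. Each camera call takes 0.05 s, during which the arm holds its last target. There are 200 camera calls.

### The job

Unclip the flat-tipped air nozzle from its plywood stand, holding its side button pressed right in while you pull it straight up, and clip it onto the empty aluminium air port, fully home with the button sprung back out so that it is caught. Work gently, never wrench or ram it in either socket, and leave the tape measure, screwdriver and wooden cradle where they are.

Things in the scene. Friction and masses are not known exactly. Their poses are not given: they have to be found in the camera images.
- nozzle: black upright air nozzle, 92 mm tall, 0.08 to 0.16 kg. Origin: centre of its underside, z up. Square 20 mm plug z = 0 to 30 mm (lowest 5 mm taper to 15 mm square); square 30 mm body z = 30 to 74, a soft seal under it; steel fan tip above, 36 mm along x, 8 along y. Grey button on the +y side. Clipped in, the shoulder (z = 30) rests on the block's top face, origin 10 mm above the table
- nozzle_grip (a point): point on the nozzle's axis at the height of the button's centre: 56 mm above its origin, 26 mm above the block's top face when clipped in, 36 mm under the top of the tip. Pinched here along the nozzle's y axis (one finger on the button, one on the bare -y face) it is 36 mm wide with the button out, 30 mm with it in
- button_face (a point): centre of the outer face of the release button (14 mm wide, 20 mm tall), which stands 6 mm proud of the nozzle's +y side
- release (a joint): how far the button is pressed in, m: 0 out, 0.006 fully in (flush). Spring: 4 N to start, 18 N fully in; a grip of 25 to 40 N holds it in. A steel catch moves with it: 5 mm out of the plug's +y side, its flat top 17 mm above the nozzle's origin, it hooks under a lip in the socket and is clear only with the button about 5 mm in. With the button out the nozzle rises just 1.5 mm, then is held
- stand: plywood parking stand, fixed, holding the flat-tipped nozzle at the start: block 48 x 48 mm, 40 mm high, on a 70 mm square foot 6 mm thick. Origin: centre of the underside, z up; catch recess on its +y side. Same well as the port's
- port: empty aluminium air port, fixed: block 48 x 48 mm, 40 mm high, clamped on a post over a 66 mm square flange, brass stub on its +x side. Origin: centre of the flange's underside, z up. The clamped height varies: top face 40 to 58 mm above this origin; no reading shows it, feel for the seat. Well 22 x 22 mm on the axis, square to the axes, 33 mm deep, sharp rim. Catch recess on the +y side
- port_axis (a point): point on the well's axis, 70 mm above the port's origin, clear of the block. The nozzle's +y must point to the port's +y. Home: shoulder on the block's top face, nozzle origin 10 to 28 mm above the port's origin as the clamp has it. Put it in with the button held; 1.5 mm short of home or less, the catch springs under the lip (11.5 mm thick) on letting go, else not. Over 32 N harms it
- other: second plywood stand, fixed, the same block with a short round nozzle that stays (28 mm black barrel, thin brass tip, 86 mm tall in all). Origin: centre of the underside
- tape: teal tape measure on the table, 62 x 34 x 58 mm; not to be disturbed. Origin: centre of the underside
- driver: screwdriver lying on the table; not to be disturbed
- cradle: plywood V cradle, 90 x 80 x 86 mm; not to be disturbed. Origin: centre of the underside

How it is judged:
By the outcome, as a careful person would: the job done as asked, in the order asked, and still so for the second after the job is handed in, with the robot touching nothing.
It also fails if it takes over 48 s, if anything falls off the work surface, if the arm or the gripper's body presses on something with over 40 N, if the wrist force passes 120 N, or if a joint passes its speed limit or range.

## Working session

There is one attempt and no reset: what is moved stays moved. The work goes in short steps, Python scripts to look and compute and a tool call to move; the robot and the scene stay as the last step left them, time stands still between calls to the robot, and variables do not carry over. Pictures are saved under pics/ and viewed, at most 10 in all, crops included, and the job is handed in when it is done.

Besides the shell and the picture viewer there is one more tool, called as a command line: name --argument value ..., lists and objects as JSON in quotes. apply_moves: Moves the arm, as the interface text tells. Its arguments: {"type":"object","properties":{"rows":{"type":"array","items":{"type":"number"}},"grip":{"type":"number"},"grip_force":{"type":"number"}},"required":["rows"]}

```bash
mkdir -p pics; ls; cat > h.py <<'E'
import numpy as np, cv2
from station import ctrl
def grab(tag):
    for n in("top","side"):
        im,d=ctrl.get_image(n); cv2.imwrite(f"pics/{tag}_{n}.png",im); np.save(f"pics/{tag}_{n}.npy",d)
def cloud(tag,n):
    d=np.load(f"pics/{tag}_{n}.npy"); c=ctrl.camera_model(n); K,R,t=map(np.array,(c["mtx"],c["R"],c["t"]))
    v,u=np.mgrid[:d.shape[0],:d.shape[1]]
    P=np.stack([(u-K[0,2])/K[0,0]*d,(v-K[1,2])/K[1,1]*d,d],-1)
    W=(P-t.ravel())@R; W[d==0]=np.nan
    return W
E
python3 - <<'E'
from h import *
grab("a")
for n in("top","side"):
    c=ctrl.camera_model(n); R=np.array(c["R"]);t=np.array(c["t"]).ravel(); print(n,-R.T@t,R[2],c["mtx"])
print(ctrl.get_obs(),ctrl.tip_extent)
E
```

```text
pics
top [ 0.53737985 -0.01273199  1.15212519] [ 0.06926391 -0.01766973 -0.99744187] [[459.11493459   0.         316.16660271]
 [  0.         459.11493459 204.83590395]
 [  0.           0.           1.        ]]
side [0.2031102  0.42226506 0.85181125] [ 0.43977265 -0.45558414 -0.77397875] [[496.50980723   0.         310.8770072 ]
 [  0.         496.50980723 199.10461036]
 [  0.           0.           1.        ]]
{'t': 0.1, 'q': array([ 1.19797127e+00,  5.32783615e-02,  1.61419886e+00, -2.26137220e-05,
        1.47601180e+00, -1.19012339e-01]), 'dq': array([ 0.00088515, -0.00169206, -0.00349204, -0.00071848,  0.00060825,
        0.00018851]), 'effort': array([ 4.45860987e-04, -3.94901454e+01, -3.71364713e+01, -1.77974857e-04,
        3.84066050e-03, -4.32408115e-06]), 'tool_pos': array([0.15678226, 0.60455255, 0.30276838]), 'tool_rot': array([-3.97559587e-01, -3.11589137e+00,  2.89739387e-03]), 'contact_force': array([-0.67168713, -1.15513013, -0.35421632]), 'wrist_torque': array([ 0.04942462, -0.01770066,  0.00931623]), 'grip_force': 0.0, 'opening': 0.08513974227089365} 0.0726
```

View pics/a_top.png

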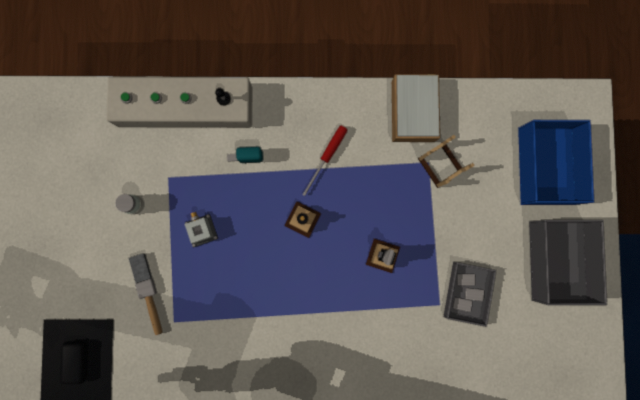

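View pics/a_side.png

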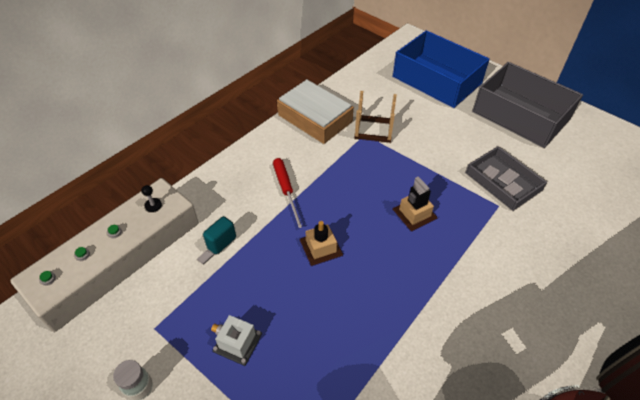

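The top view shows the port at about (200,230), the round-nozzle stand at (303,219) and the target nozzle's stand at (383,256). In the side view these are at (236,337), (320,240) and (417,200). Next I measure them.

```bash
python3 - <<'E'
from h import *
W={n:cloud("a",n) for n in("top","side")}
for n,pts in (("top",dict(port=(200,230),stand=(383,256))),("side",dict(port=(236,337),stand=(417,200)))):
    for k,(u,v) in pts.items():
        r=34; P=W[n][v-r:v+r,max(u-r,0):u+r].reshape(-1,3)
        P=P[np.isfinite(P).all(1)]
        h,e=np.histogram(P[:,2],bins=np.arange(0,.16,.004)); print(n,k,[(round(a*1000),int(b)) for a,b in zip(e,h) if b])
        tops=(.036,.064) if k=="port" else (.034,.046)
        for nm,(lo,hi) in dict(block=tops,foot=(.003,.009),mid=(.046,.078),tip=(.09,.15)).items():
            Q=P[(P[:,2]>lo)&(P[:,2]<hi)]
            if len(Q)>8:
                rc=cv2.minAreaRect(Q[:,:2].astype(np.float32)*1000); print("  ",nm,len(Q),np.round(rc[0],1),np.round(rc[1],1),round(rc[2],1),"medz",np.round(np.median(Q[:,2]),4))
# zoomed crops
a=cv2.imread("pics/a_top.png");b=cv2.imread("pics/a_side.png")
cs=[a[196:266,160:240],a[220:290,343:423],b[302:372,196:276],b[165:235,377:457]]
cs=[cv2.resize(c,(400,300),interpolation=cv2.INTER_CUBIC) for c in cs]
cv2.imwrite("pics/crop.png",np.vstack([np.hstack(cs[:2]),np.hstack(cs[2:])]))
E
```

```text
top port [(0, 2235), (4, 345), (8, 93), (12, 33), (16, 10), (20, 12), (24, 65), (28, 41), (32, 36), (36, 19), (40, 63), (44, 212), (48, 63), (52, 1)]
   block 358 [558.8 253.7] [57.5 48.6] 20.1 medz 0.0459
   foot 717 [555.8 257.4] [166.7 168. ] 0.1 medz 0.0041
   mid 173 [554.6 251.7] [48.2 47.3] 20.1 medz 0.0475
top stand [(0, 2410), (4, 631), (8, 74), (12, 8), (16, 3), (20, 6), (24, 3), (28, 4), (32, 14), (36, 78), (40, 84), (44, 8), (48, 1), (52, 1), (56, 2), (60, 5), (64, 3), (68, 4), (72, 12), (76, 11), (80, 28), (84, 44), (88, 22), (92, 23), (96, 17), (100, 39), (104, 10)]
   block 179 [ 491.6 -199.1] [49.1 47.8] 72.8 medz 0.04
   foot 1106 [ 491.  -199.1] [168.9 166.6] 89.8 medz 0.0043
   mid 36 [ 496.3 -181.7] [ 6.6 27.4] 72.5 medz 0.0726
   tip 101 [ 492.2 -197.9] [17.8 35.3] 76.9 medz 0.0999
side port [(0, 2474), (4, 322), (8, 272), (12, 59), (16, 40), (20, 40), (24, 99), (28, 74), (32, 96), (36, 82), (40, 61), (44, 479), (48, 138)]
   block 760 [565.5 257.7] [68.3 49.6] 18.4 medz 0.0466
   foot 827 [571.2 248.4] [126.4 133.4] 46.1 medz 0.0041
   mid 475 [556.3 254.9] [48.7 49.3] 18.9 medz 0.0474
side stand [(0, 2633), (4, 462), (8, 99), (12, 37), (16, 40), (20, 37), (24, 37), (28, 39), (32, 47), (36, 78), (40, 142), (44, 27), (48, 11), (52, 25), (56, 22), (60, 23), (64, 24), (68, 28), (72, 34), (76, 42), (80, 43), (84, 42), (88, 30), (92, 25), (96, 31), (100, 57), (104, 8)]
   block 261 [ 494.2 -196.1] [49.5 49.3] 71.4 medz 0.0406
   foot 972 [ 513.1 -239.2] [154.4 201.8] 37.8 medz 0.0041
   mid 203 [ 489.5 -187.2] [41.2 24.2] 25.3 medz 0.0652
   tip 138 [ 494.8 -194.5] [15.  36.1] 73.0 medz 0.0995
```

View pics/crop.png

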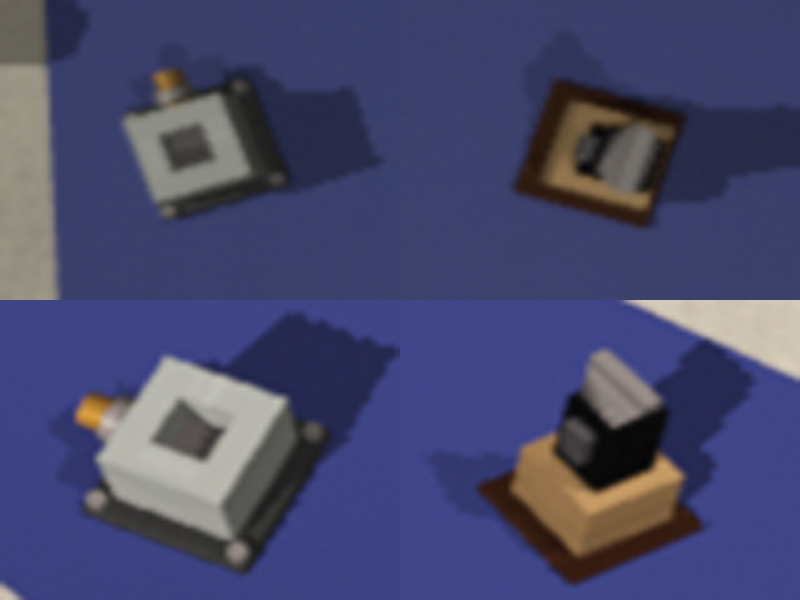

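The nozzle's yaw is about -17.5° with the button toward world +y. The port's yaw is about +19.5°, with its stub giving +x. I'll write a helper that converts target poses into row units.

```bash
cat >> h.py <<'E'
from scipy.spatial.transform import Rotation as Ro
def go(pos,yaw,ref=None):
    """row numbers to reach TCP pos, tool y at yaw (deg), pointing down"""
    o=ctrl.get_obs(); R0=Ro.from_rotvec(o["tool_rot"]); y=np.array([np.cos(np.radians(yaw)),np.sin(np.radians(yaw)),0]);z=np.array([0,0,-1.])
    R1=Ro.from_matrix(np.stack([np.cross(y,z),y,z],1))
    s=R0.inv().apply(np.array(pos)-o["tool_pos"])/.6; r=(R0.inv()*R1).as_rotvec()/(np.pi/2)
    print(np.round(np.r_[s,r],4).tolist())
E
python3 - <<'E'
from h import *
go((.45,.2,.30),72.8); go((.493,-.1975,.22),72.8)
E
```

```text
[-0.6423, -0.5299, 0.0055, -0.0012, -0.0001, 0.0295]
[-0.8781, -1.153, 0.1399, -0.0012, -0.0001, 0.0295]
```

apply_moves --rows '[-0.6423,-0.5299,0.0055,-0.0012,0,0.0295,-0.6423,-0.5299,0.0055,-0.0012,0,0.0295,-0.6423,-0.5299,0.0055,-0.0012,0,0.0295,-0.6423,-0.5299,0.0055,-0.0012,0,0.0295,-0.6423,-0.5299,0.0055,-0.0012,0,0.0295,-0.6423,-0.5299,0.0055,-0.0012,0,0.0295,-0.6423,-0.5299,0.0055,-0.0012,0,0.0295,-0.6423,-0.5299,0.0055,-0.0012,0,0.0295,-0.6423,-0.5299,0.0055,-0.0012,0,0.0295,-0.6423,-0.5299,0.0055,-0.0012,0,0.0295,-0.6423,-0.5299,0.0055,-0.0012,0,0.0295]'

```text
t: 1.2
tool_pos: [0.4524, 0.1962, 0.3001]
tool_rot: [0.482, 3.104, 0.0]
contact_force: [0.5, 1.3, -0.7]
opening: 0.0856
grip_force: 0.0
```

```bash
python3 - <<'E'
from h import *
go((.493,-.1975,.22),72.8);print(ctrl.get_obs()["t"])
E
```

```text
[-0.2632, -0.6048, 0.1336, 0.0001, 0.0003, -0.0049]
1.2
```

apply_moves --rows '[-0.263,-0.605,0.1336,0,0,0,-0.263,-0.605,0.1336,0,0,0,-0.263,-0.605,0.1336,0,0,0,-0.263,-0.605,0.1336,0,0,0,-0.263,-0.605,0.1336,0,0,0,-0.263,-0.605,0.1336,0,0,0,-0.263,-0.605,0.1336,0,0,0,-0.263,-0.605,0.1336,0,0,0,-0.263,-0.605,0.1336,0,0,0,-0.263,-0.605,0.1336,0,0,0,-0.263,-0.605,0.1336,0,0,0]'

```text
t: 2.3
tool_pos: [0.4936, -0.1915, 0.2196]
tool_rot: [-0.468, -3.106, -0.004]
contact_force: [-0.4, 0.2, -0.3]
opening: 0.0854
grip_force: 0.0
```

```bash
python3 - <<'E'
from h import *
go((.493,-.1975,.12),72.5);print(ctrl.get_obs()["t"])
grab("b")
a=cv2.imread("pics/b_top.png");b=cv2.imread("pics/b_side.png")
cs=[a[215:297,325:435],b[120:240,340:500]]
cv2.imwrite("pics/cropb.png",np.hstack([cv2.resize(c,(400,300),interpolation=cv2.INTER_CUBIC) for c in cs]))
E
```

```text
[-0.0021, -0.0102, 0.166, 0.0016, -0.0004, 0.0041]
2.3
```

View pics/cropb.png

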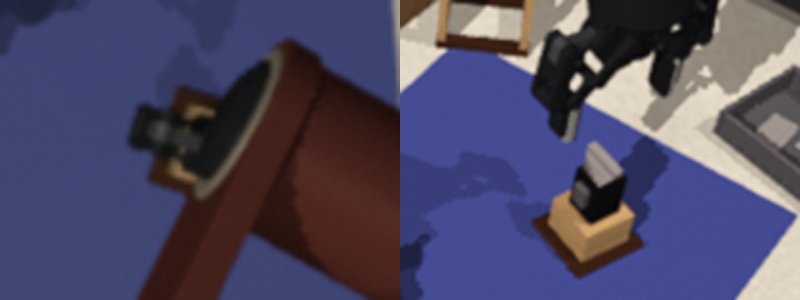

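The side view shows the gripper above the nozzle, straddling the tip. Next is a settled reading.

```bash
python3 - <<'E'
from h import *
o=ctrl.get_obs();print(o["t"],o["tool_pos"],np.abs(o["dq"]).max())
go((.493,-.1975,.12),72.5)
E
```

```text
2.4 [ 0.49379814 -0.19124898  0.22005731] 0.0050832818916812855
[-0.0017, -0.0107, 0.1667, 0.0013, 0.0002, 0.0048]
```

apply_moves --rows '[-0.0017,-0.0107,0.04,0.0013,0,0.0048,-0.0017,-0.0107,0.08,0.0013,0,0.0048,-0.0017,-0.0107,0.12,0.0013,0,0.0048,-0.0017,-0.0107,0.145,0.0013,0,0.0048,-0.0017,-0.0107,0.167,0.0013,0,0.0048,-0.0017,-0.0107,0.167,0.0013,0,0.0048,-0.0017,-0.0107,0.167,0.0013,0,0.0048]'

```text
t: 3.1
tool_pos: [0.4932, -0.199, 0.1201]
tool_rot: [0.481, 3.104, -0.001]
contact_force: [0.2, 0.2, 0.2]
opening: 0.0853
grip_force: 0.0
```

```bash
python3 - <<'E'
from h import *
grab("c")
a=cv2.imread("pics/c_top.png");b=cv2.imread("pics/c_side.png")
cs=[a[215:297,325:435],b[130:250,340:500]]
cv2.imwrite("pics/cropc.png",np.hstack([cv2.resize(c,(400,300),interpolation=cv2.INTER_CUBIC) for c in cs]))
o=ctrl.get_obs();print(o["tool_pos"],o["contact_force"]);go((.493,-.1975,.12),72.5)
E
```

```text
[ 0.49355146 -0.19943933  0.12090572] [ 0.11410697 -0.03261965  0.4485137 ]
[0.0019, 0.0028, 0.0015, -0.0004, 0.0015, -0.0013]
```

View pics/cropc.png

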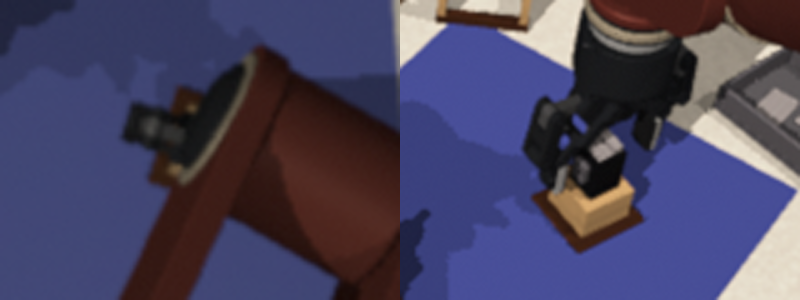

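The fingers straddle the nozzle with the button facing the left finger. I'll close gently and watch the side force.

apply_moves --rows '[0.0,0.002,0,0,0,0,0.0,0.002,0,0,0,0,0.0,0.002,0,0,0,0,0.0,0.002,0,0,0,0,0.0,0.002,0,0,0,0,0.0,0.002,0,0,0,0,0.0,0.002,0,0,0,0,0.0,0.002,0,0,0,0]' --grip 0.3 --grip_force 20

```text
t: 4.0
tool_pos: [0.4937, -0.1986, 0.1207]
tool_rot: [0.481, 3.103, -0.002]
contact_force: [-0.3, -0.9, 5.9]
opening: 0.0296
grip_force: 28.6
```

apply_moves --rows '[0,0,0,0,0,0,0,0,0,0,0,0,0,0,0,0,0,0,0,0,0,0,0,0]' --grip 0.0 --grip_force 33

```text
t: 4.4
tool_pos: [0.4937, -0.1986, 0.1208]
tool_rot: [0.481, 3.103, -0.002]
contact_force: [-1.1, -1.8, 5.8]
opening: 0.0297
grip_force: 32.7
```

Lift 5 mm slowly and check the force.

apply_moves --rows '[0,0,-0.0015,0,0,0,0,0,-0.003,0,0,0,0,0,-0.0045,0,0,0,0,0,-0.006,0,0,0,0,0,-0.007,0,0,0,0,0,-0.0083,0,0,0]'

```text
t: 5.0
tool_pos: [0.4928, -0.1977, 0.1242]
tool_rot: [-0.481, -3.103, -0.0]
contact_force: [-0.4, 0.5, -0.9]
opening: 0.0299
grip_force: 32.8
```

apply_moves --rows '[0,0,-0.005,0,0,0,0,0,-0.012,0,0,0,0,0,-0.02,0,0,0,0,0,-0.03,0,0,0,0,0,-0.04,0,0,0,0,0,-0.05,0,0,0,0,0,-0.06,0,0,0,0,0,-0.08,0,0,0,0,0,-0.11,0,0,0,0,0,-0.15,0,0,0,0,0,-0.19,0,0,0,0,0,-0.2,0,0,0,0,0,-0.2,0,0,0,0,0,-0.2,0,0,0]'

```text
t: 6.4
tool_pos: [0.4926, -0.1977, 0.2434]
tool_rot: [-0.481, -3.103, -0.001]
contact_force: [0.3, -0.8, -1.6]
opening: 0.0292
grip_force: 32.8
```

```bash
python3 - <<'E'
from h import *
grab("d")
b=cv2.imread("pics/d_side.png")
cv2.imwrite("pics/cropd.png",cv2.resize(b[80:260,320:560],(640,480),interpolation=cv2.INTER_CUBIC))
o=ctrl.get_obs();print(o["tool_pos"],o["contact_force"],o["opening"])
# displacement stand->port (0.0630,0.451), yaw +37.5
go((.4932+.0625,-.1985+.451,.24),110)
E
```

```text
[ 0.49236638 -0.19751574  0.24267196] [-0.08927255  0.1738476  -2.19116053] 0.029799030605514053
[0.1265, 0.7468, 0.0052, 0.0009, -0.0018, -0.4181]
```

View pics/cropd.png

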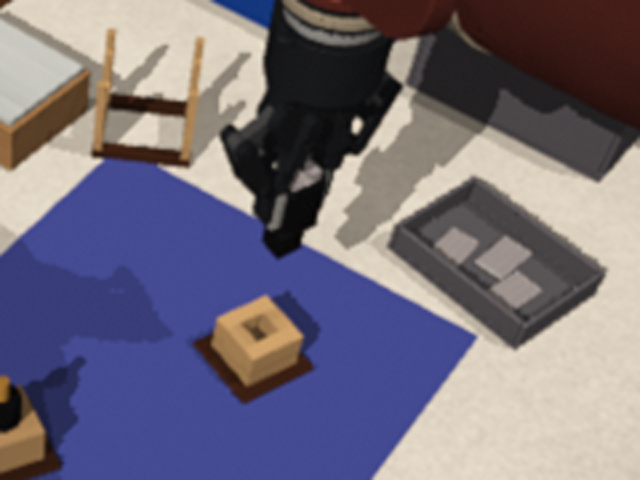

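The nozzle is out of the stand, held upright. I'll carry it over the port.

apply_moves --rows '[0.01,0.03,-0.01,0,0,-0.02,0.02,0.08,-0.02,0,0,-0.05,0.03,0.13,-0.03,0,0,-0.08,0.04,0.19,-0.03,0,0,-0.11,0.05,0.25,-0.03,0,0,-0.14,0.06,0.31,-0.03,0,0,-0.17,0.07,0.37,-0.03,0,0,-0.2,0.08,0.43,-0.03,0,0,-0.09,0.09,0.49,-0.03,0,0,-0.23,0.1,0.55,-0.03,0,0,-0.27,0.11,0.61,-0.02,0,0,-0.31,0.12,0.67,-0.01,0,0,-0.35,0.125,0.72,0,0,0,-0.39,0.1265,0.74,0,0,0,-0.41,0.1265,0.747,0.005,0,0,-0.415,0.1265,0.747,0.005,0,0,-0.415,0.1265,0.747,0.005,0,0,-0.415,0.1265,0.747,0.005,0,0,-0.415]'

```text
t: 8.3
tool_pos: [0.5566, 0.2511, 0.2417]
tool_rot: [-0.535, 3.095, -0.001]
contact_force: [-0.6, 0.6, -1.5]
opening: 0.0297
grip_force: 33.1
```

```bash
python3 - <<'E'
from h import *
o=ctrl.get_obs();print(o["tool_pos"],o["contact_force"],o["opening"])
go((.4932+.0625,-.1985+.451,.165),109.7)
E
```

```text
[0.55663883 0.25110824 0.24173288] [-0.58501664  0.56642414 -1.45690095] 0.0297372804524583
[0.0007, 0.0028, 0.1279, -0.0002, 0.0001, -0.0009]
```

apply_moves --rows '[0,0.001,0.04,0,0,0,0.0005,0.002,0.08,0,0,0,0.0007,0.0028,0.105,0,0,0,0.0007,0.0028,0.12,0,0,0,0.0007,0.0028,0.12,0,0,0,0.0007,0.0028,0.12,0,0,0]'

```text
t: 8.9
tool_pos: [0.556, 0.2536, 0.1703]
tool_rot: [-0.537, 3.094, 0.0]
contact_force: [0.1, 0.5, -0.3]
opening: 0.0298
grip_force: 33.1
```

```bash
python3 - <<'E'
from h import *
grab("e")
a=cv2.imread("pics/e_top.png");b=cv2.imread("pics/e_side.png")
cs=[a[180:270,150:270],b[250:385,140:320]]
cv2.imwrite("pics/crope.png",np.hstack([cv2.resize(c,(400,300),interpolation=cv2.INTER_CUBIC) for c in cs]))
o=ctrl.get_obs();print(o["tool_pos"],o["contact_force"],o["opening"])
E
```

```text
[0.55635609 0.25384679 0.17100643] [ 0.34336272  0.93747943 -0.70515188] 0.029805300554295255
```

View pics/crope.png

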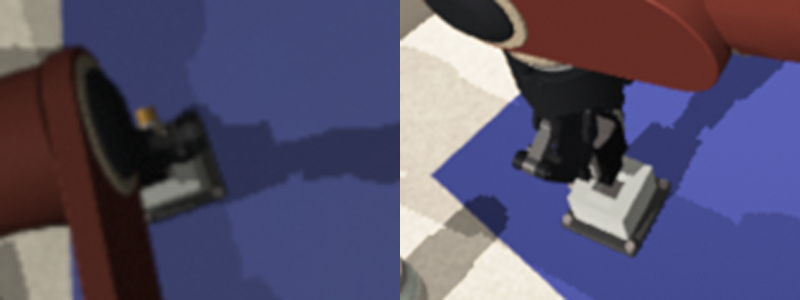

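The side view shows the plug right over the well. I'll descend in small steps, checking the force.

apply_moves --rows '[0,-0.0016,0.005,0,0,0,0,-0.0016,0.01,0,0,0,0,-0.0016,0.015,0,0,0,0,-0.0016,0.018,0,0,0,0,-0.0016,0.02,0,0,0,0,-0.0016,0.022,0,0,0,0,-0.0016,0.024,0,0,0,0,-0.0016,0.026,0,0,0,0,-0.0016,0.026,0,0,0]'

```text
t: 9.9
tool_pos: [0.5557, 0.2527, 0.1536]
tool_rot: [0.538, -3.095, 0.0]
contact_force: [-0.4, -1.2, -1.1]
opening: 0.0296
grip_force: 33.1
```

apply_moves --rows '[0,0,0.0015,0,0,0,0,0,0.003,0,0,0,0,0,0.0045,0,0,0,0,0,0.006,0,0,0,0,0,0.006,0,0,0]'

```text
t: 10.4
tool_pos: [0.5557, 0.2527, 0.15]
tool_rot: [0.538, -3.095, 0.0]
contact_force: [-0.5, 0.6, -1.3]
opening: 0.0297
grip_force: 33.1
```

apply_moves --rows '[0,0,0.0015,0,0,0,0,0,0.003,0,0,0,0,0,0.0045,0,0,0,0,0,0.006,0,0,0,0,0,0.008,0,0,0,0,0,0.01,0,0,0,0,0,0.01,0,0,0]'

```text
t: 11.1
tool_pos: [0.5557, 0.2527, 0.144]
tool_rot: [0.538, -3.095, 0.0]
contact_force: [1.0, 0.1, -0.7]
opening: 0.0296
grip_force: 33.1
```

apply_moves --rows '[0,0,0.003,0,0,0,0,0,0.006,0,0,0,0,0,0.009,0,0,0,0,0,0.012,0,0,0,0,0,0.015,0,0,0,0,0,0.015,0,0,0]'

```text
t: 11.7
tool_pos: [0.5556, 0.2527, 0.1348]
tool_rot: [0.538, -3.094, 0.0]
contact_force: [1.1, -0.3, -1.3]
opening: 0.0292
grip_force: 33.1
```

apply_moves --rows '[0,0,0.0015,0,0,0,0,0,0.003,0,0,0,0,0,0.0045,0,0,0,0,0,0.006,0,0,0,0,0,0.0075,0,0,0,0,0,0.0075,0,0,0]'

```text
t: 12.3
tool_pos: [0.5557, 0.2527, 0.1305]
tool_rot: [0.538, -3.095, 0.0]
contact_force: [-0.3, 0.6, -2.5]
opening: 0.0301
grip_force: 33.1
```

Now 1 mm at a time, feeling for the seat.

apply_moves --rows '[0,0,0.001,0,0,0,0,0,0.002,0,0,0,0,0,0.0025,0,0,0,0,0,0.0025,0,0,0]'

```text
t: 12.7
tool_pos: [0.5558, 0.2527, 0.1292]
tool_rot: [0.538, -3.095, 0.0]
contact_force: [-0.5, -0.3, -1.7]
opening: 0.0301
grip_force: 33.1
```

apply_moves --rows '[0,0,0.001,0,0,0,0,0,0.0017,0,0,0,0,0,0.0017,0,0,0,0,0,0.0017,0,0,0]'

```text
t: 13.1
tool_pos: [0.5559, 0.2527, 0.1282]
tool_rot: [0.538, -3.095, 0.0]
contact_force: [0.9, -0.4, -1.4]
opening: 0.0298
grip_force: 33.1
```

apply_moves --rows '[0,0,0.001,0,0,0,0,0,0.0017,0,0,0,0,0,0.0017,0,0,0,0,0,0.0017,0,0,0]'

```text
t: 13.5
tool_pos: [0.5558, 0.2527, 0.1272]
tool_rot: [0.538, -3.095, 0.0]
contact_force: [0.6, 0.7, -1.5]
opening: 0.0293
grip_force: 33.1
```

apply_moves --rows '[0,0,0.001,0,0,0,0,0,0.0017,0,0,0,0,0,0.0017,0,0,0,0,0,0.0017,0,0,0]'

```text
t: 13.9
tool_pos: [0.556, 0.2528, 0.127]
tool_rot: [0.538, -3.095, 0.0]
contact_force: [-3.0, -1.4, 5.6]
opening: 0.0297
grip_force: 33.7
```

apply_moves --rows '[0,0,0.0008,0,0,0,0,0,0.0008,0,0,0,0,0,0.0008,0,0,0]'

```text
t: 14.2
tool_pos: [0.556, 0.2528, 0.127]
tool_rot: [0.538, -3.095, 0.0]
contact_force: [-4.3, -0.9, 7.0]
opening: 0.0297
grip_force: 33.9
```

apply_moves --rows '[0,0,0.0008,0,0,0,0,0,0.0008,0,0,0,0,0,0.0008,0,0,0]'

```text
t: 14.5
tool_pos: [0.556, 0.2528, 0.127]
tool_rot: [0.538, -3.095, 0.0]
contact_force: [-5.9, -2.5, 10.2]
opening: 0.03
grip_force: 34.2
```

apply_moves --rows '[0,0,0.0008,0,0,0,0,0,0.0008,0,0,0,0,0,0.0008,0,0,0]'

```text
t: 14.8
tool_pos: [0.5561, 0.2528, 0.127]
tool_rot: [0.538, -3.095, 0.0]
contact_force: [-6.4, -2.7, 11.5]
opening: 0.0294
grip_force: 34.4
```

apply_moves --rows '[0.0008,0,0,0,0,0,0.0012,0,0,0,0,0,0.0012,0,0,0,0,0]'

```text
t: 15.1
tool_pos: [0.5559, 0.2527, 0.127]
tool_rot: [-0.538, 3.094, 0.0]
contact_force: [-5.0, -2.0, 10.0]
opening: 0.0293
grip_force: 34.2
```

apply_moves --rows '[0.0015,0,0.0008,0,0,0,0.002,0,0.0015,0,0,0,0.002,0,0.0015,0,0,0,0.002,0,0.0015,0,0,0]'

```text
t: 15.5
tool_pos: [0.5557, 0.2526, 0.127]
tool_rot: [-0.537, 3.091, 0.001]
contact_force: [-2.5, -1.1, 11.3]
opening: 0.0298
grip_force: 34.3
```

apply_moves --rows '[0.001,0,0.001,0,0,0,0.001,0,0.002,0,0,0,0.001,0,0.003,0,0,0,0.001,0,0.003,0,0,0]'

```text
t: 15.9
tool_pos: [0.5557, 0.2526, 0.1269]
tool_rot: [-0.537, 3.09, 0.001]
contact_force: [-5.9, -2.2, 18.7]
opening: 0.0297
grip_force: 35.1
```

The seat is firm. Now I release a little so the button springs out.

apply_moves --rows '[0,0,0,0,0,0,0,0,0,0,0,0,0,0,0,0,0,0,0,0,0,0,0,0,0,0,0,0,0,0]' --grip 0.52

```text
t: 16.4
tool_pos: [0.5532, 0.2517, 0.1214]
tool_rot: [0.538, -3.094, 0.001]
contact_force: [-0.8, -0.1, -0.3]
opening: 0.0445
grip_force: 0.0
```

apply_moves --rows '[0,0,-0.006,0,0,0,0,0,-0.006,0,0,0,0,0,-0.006,0,0,0,0,0,-0.006,0,0,0,0,0,-0.006,0,0,0,0,0,-0.04,0,0,0,0,0,-0.09,0,0,0,0,0,-0.15,0,0,0,0,0,-0.2,0,0,0,0,0,-0.25,0,0,0,0.08,-0.06,-0.28,0,0,0,0.16,-0.12,-0.28,0,0,0,0.22,-0.18,-0.28,0,0,0,0.22,-0.24,-0.28,0,0,0,0.22,-0.3,-0.28,0,0,0,0.22,-0.36,-0.28,0,0,0,0.22,-0.36,-0.28,0,0,0]' --grip 1.0

```text
t: 18.1
tool_pos: [0.5027, 0.0008, 0.2903]
tool_rot: [-0.53, 3.096, -0.002]
contact_force: [-0.4, -0.0, 0.0]
opening: 0.0853
grip_force: 0.0
```

```bash
python3 - <<'E'
from h import *
grab("f")
a=cv2.imread("pics/f_top.png");b=cv2.imread("pics/f_side.png")
cs=[a[195:255,165:245],b[280:370,185:305]]
cv2.imwrite("pics/cropf.png",np.hstack([cv2.resize(c,(400,300),interpolation=cv2.INTER_CUBIC) for c in cs]))
for n,(u,v) in (("top",(195,228)),("side",(236,325))):
    P=cloud("f",n)[v-45:v+40,u-34:u+34].reshape(-1,3);P=P[np.isfinite(P).all(1)]
    P=P[(np.hypot(P[:,0]-.5555,P[:,1]-.253)<.035)]
    th=np.radians(19.5);X=(P[:,:2]-[.5555,.253])@np.array([[np.cos(th),-np.sin(th)],[np.sin(th),np.cos(th)]])
    m=(P[:,2]>.062)&(P[:,2]<.084);print(n,"maxz",np.sort(P[:,2])[-12:].round(4),"y range body",np.percentile(X[m,1],[1,50,99]).round(4) if m.any() else 0, "x", np.percentile(X[m,0],[1,99]).round(4))
E
```

```text
top maxz [0.1097 0.1098 0.11   0.1101 0.1103 0.1104 0.1106 0.1106 0.1114 0.1114
 0.1119 0.1125] y range body [-0.017  -0.0157  0.0195] x [-0.0166  0.0118]
side maxz [0.1106 0.1106 0.1107 0.1108 0.1109 0.1109 0.1111 0.1113 0.1113 0.1114
 0.1114 0.1123] y range body [-0.0142  0.0144  0.0215] x [-0.0143  0.0145]
```

View pics/cropf.png

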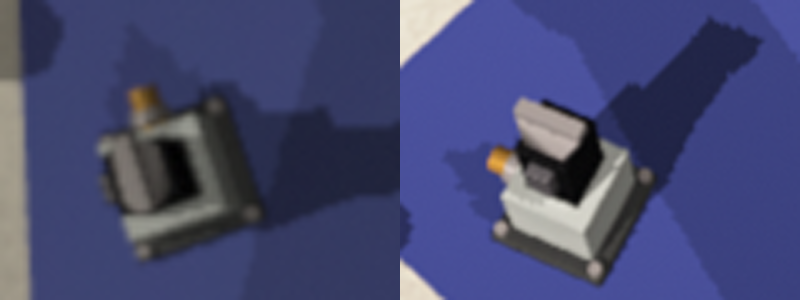

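The nozzle sits upright on the port, shoulder on the block. Its button is about 6 mm proud at about (540,178) in the right-hand crop, so the catch is under the lip. The arm is clear, so I'm handing in.

```bash
python3 -c "
from station import ctrl
print(ctrl.finish_job())"
```

```text
the job is handed in; nothing more can be done
None
```

The nozzle is clipped onto the aluminium port with its shoulder on the block and its button sprung back out. I confirmed this from the images (button about 6 mm proud) rather than by a pull test. The job was handed in at about 18 s with the arm clear, and the highest seating force I read was about 20 N.

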